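# Hook up a sprayed wing and hang it to dry

## Robot

A 6-joint arm with a two-finger parallel gripper is mounted at the origin on the work surface. World frame = base frame: x ahead of the robot, y to its left, z up, the work surface at z = 0. Lengths are in m, angles in degrees, forces in N, time in s.
With the tool pointing down it reaches from about 0.4 to 0.825 m from the base axis. Payload 7 kg.
Tool frame: the origin (TCP) lies midway between the tips of the shut fingers; the grasp point (between the pads) lies 19 mm behind it (ctrl.grip_point_offset is the distance from the TCP to the grasp point, in m); x points along the fingers, y is the direction in which the jaws open and shut, and the axes are right-handed (so a half turn about x gives the same grasp; the last joint's range is limited). The gripper opens to 88 mm and grips with 3 to 60 N. Pads are 19 mm wide; open, the fingers measure 130 mm over their backs; the gripper's body (78 mm by 193 mm) begins 47 mm behind the grasp point.
Start: joints at [-50.586, 20.546, 0.682, 0, -70.136, -16.507], TCP at [0.263, -0.622, 0.227] pointing down, gripper open.
Joint ranges: [-176.03, 176.03], [-82.01, 121.73], [-58.28, 71.71], [-173.87, 95.51], [-174.79, -0.11], [-173.66, 173.66]. Speed limits (degrees/s): [136.94, 136.94, 172.46, 180, 180, 180].

## Interface

Orientations are given as [roll, pitch, yaw] about the fixed x, y, z axes, in that order (R = Rz(yaw) Ry(pitch) Rx(roll)).
In Python, from plant import ctrl gives the robot as it stands.
- The arm moves only by the tool drive_tool, never from a script. Its argument "plan" is a list of rows, each a list of 3 entries, a list of its own where there are three numbers: the shift along the tool's x, y, z in m, then the turn, a rotation vector about the tool's x, y, z in degrees, then the opening, from 0 (shut) to 1 (fully open). In form: [[[dx, dy, dz], [wx, wy, wz], grip], ...]. A call has 1 to 20 rows; each row is the pose to reach, as a shift and turn from the pose measured when the call began, along the tool's axes at that moment; what a row does not reach only later rows make up. A row lasts 1/12 s, in which the tool goes at most 41.7 mm and 7.16 degrees, less where a joint would pass 70% of its speed; a pose out of reach is approached as far as the arm can. A call with a gripper value outside its range is refused whole. The fingers move at their own pace and stop on an object; the grip force is fixed at half the most. Time passes only in rows, so rows that repeat a pose let the fingers close. It gives the time, the measured TCP pose, the force and the opening at its end, in the units of the state.
- ctrl.get_obs(): the state, without advancing time (a new reading comes with each control period).
- ctrl.snapshot(name): name is "side" or "top" or "wrist"; returns the picture (420x560x3 uint8, blue, green, red); there is no depth.
- ctrl.get_calibration(name): a dict with "fx", "fy", "cx", "cy" (pixels), "dist_coeffs" ([k1, k2, p1, p2, k3] as OpenCV has them; the pictures are not rectified), "R" (3x3) and "t" (3): a world point X has camera coordinates R X + t. Camera axes: x right, y down, z forward; pixel columns grow to the right and rows downward; lengths in m; the calibration is good to about 2 mm. A picture is of the moment at which its call begins: read the wrist's pose just before it. get_calibration takes no time and is no camera call; for the wrist camera it gives the pose at the moment of the call.
- ctrl.close_job(): hands the job in, once; it reports no verdict.
Trained networks look in the newest picture that a camera, given by its name, has taken for a name from the list of things; names that differ only in an ending like _2 or _b are one class to them, and where a whole thing is asked for, a point or a joint stands for the part that bears it (a point fixed in the world has none). Each returns a list of dicts, best first, with "confidence" (0 to 1); they miss things now and then, are a little off and sometimes report something else, mostly with a low value. They report only what shows in the picture. A call takes as long as a camera call. They do not tell look-alikes from the thing itself.
- ctrl.cut_out(camera, name): "pixels" (420x560 bool, what is visible of it) and "pixel" ([column, row] in pixels, amid what is visible of it).
- ctrl.landmark_of(camera, name): "pixel" ([column, row] in pixels: a listed point, or the origin of a listed thing).
The state is a dict: "clock": time; "joint_pos": joint angles; "qvel": joint speeds; "tau": joint torques, N m; "tool_pos": TCP position; "orientation": TCP orientation; "force": force on the tool from outside, world axes, zero at the start; "moment": the same for the moment, N m; "opening": finger opening in m.
Only numpy, scipy, OpenCV 4.12 (cv2) and the standard library are available. Lean on these libraries where they do the work, as an engineer would, in place of code of your own. Each camera call takes 0.05 s, during which the arm holds its last target. There are 200 camera calls.

## Task

Take the S-hook off the drying rail by its black grip, pass its tip through the small hole in the hang strip of the carrier that stands in the wooden stand, and with the hook lift the carrier out and hang it on the drying rail, hanging free and still. The paint is wet: never touch the carrier with the gripper, never tip it over, and feel for the hole gently, pushing the strip with about 3 newtons only, never 10. Leave the other things where they are.

Things in the scene. Friction and masses are not known exactly. Their poses are not given: they have to be found in the camera images.
- rail: Drying rail: round steel bar, 10 mm diameter, 360 mm long, along its y axis, axis 255 mm above the bench, on two 12 mm square posts at y = -165 and +165 mm with flat feet 80 mm long in x, 8 mm high. Origin on the bench under the bar's middle; x points roughly away from the robot. Fixed, but placed anew each time. Nothing is above the bar.
- hook: Loose 5 mm wire steel S-hook, 50 g, bent in its x-z plane, hanging on the rail at the start, its x axis nearly along the rail's. Origin on the wire's axis in the middle of its foot (lowest part). Wire axis (x, z in mm): tip (11, 6), (11, 1), (10, 0), (-7, 0), (-13, 6), (-13, 20), (13, 36), (13, 68), crown (0, 81.5), (-13, 68), upper tip (-13, 58).
- hook_grip (a point): Where to hold the S-hook: on the axis of the black plastic grip above its crown (22 mm in x, 10 mm thick in y, z = 82 to 116 mm in the hook's frame), at (0, 0, 106). Hold it across the 10 mm from above; when it hangs, the rail's top is 27 mm below this point, so fingertips must not reach that far. Axes as the hook's.
- hook_tip (a point): Centre of the round end of the lower hook's tip, at (11, 0, 6) mm in the hook's frame: the wire is turned straight up here, 6 mm above the foot's axis, 100 mm below and 11 mm in +x from hook_grip.
- hook_crown (a point): Underside of the crown, where the rail bears, at (0, 0, 79) mm in the hook's frame. The upper hook opens downward, between the shank at x = +13 and the upper tip at x = -13. To take the hook off, raise it 27 to 36 mm (higher, the crossing wire meets the bar), then move it to its own +x; to hang it, come from the rail's +x side and do the reverse.
- stand: Wooden stand, 90 mm (x) by 130 mm (y) by 40 mm high, with a slot along y, 9.5 mm wide, 94 mm long, floor 10 mm above the bench. Origin centre of underside. Fixed, but placed and turned anew each time.
- carrier: Loose aluminium carrier, 120 to 190 g, upright in the stand's slot with a little play (leans up to 3 degrees): plate 8 mm thick (x), 90 mm wide (y), 64 mm tall (z). Origin at the centre of its lower edge; x points roughly away from the robot. A wet white model wing, 150 mm long in y, sits on its +x face, z = 38 to 65 mm, out to x = 9 mm.
- carrier_top (a point): Middle of the plate's top edge, 64 mm above the carrier's origin; axes as the carrier's. A flat hang strip, 4 mm thick (x = -2 to 2), 26 mm wide, stands out upward here and slides stiffly in the plate (about 12 N). Its one round hole, 15 mm diameter, axis along x, at y = 0, has its centre 20 to 54 mm above this point: it differs each time and is not measured.
- strip_mid (a point): Fixed point of the carrier 37 mm above carrier_top (does not move with the strip): the middle of the range in which the hole's centre lies. The strip ends 15 mm above the hole's centre. Tip and foot take 11 mm of the hole: the hook goes straight through along +x with hook_tip 1 to 5 mm above the hole's centre; then raise it and the hole's edge settles on its foot.
- jar: Amber glass paint jar, 56 mm diameter, 65 mm high; leave it. Origin centre of underside.
- tape: Roll of paper tape lying flat, 90 mm diameter, 24 mm high; leave it. Origin centre of underside.
- mug: White mug with brushes, 80 mm diameter, about 210 mm high; leave it. Origin centre of underside.
- thinner: Can, 60 mm diameter, 140 mm high; leave it. Origin centre of underside.
Mind the look-alikes: they are no part of the job. There is more than one size of the carrier; the one meant has the size given above.

How it is judged (in metres and radians):
On the way, in this order (a step that is already met when the one before it is completed fails the run):
1. the S-hook is held in the gripper, clear of the rail (contact force between the fingers and hook above 1 N and contact force between hook and rail below 0.02 N and distance of hook from where it was at the start of the episode above 0.03 m), for 0.2 s.
2. the hook's tip is through the strip and the carrier hangs on the held hook, clear of the stand (x of hook_tip in the frame of carrier between 0.002 and 0.03 m and y of hook_tip in the frame of carrier between -0.008 and 0.008 m and z of hook_tip in the frame of carrier between 0.075 and 0.138 m and contact force between the fingers and hook above 1 N and contact force between hook and carrier above 0.5 N and contact force between carrier and stand below 0.02 N and distance of carrier from where it was at the start of the episode above 0.03 m), for 0.2 s.
At the end, for the whole second after the job is handed in: The S-hook hangs by its upper hook on the drying rail (crown within 12 mm of the bar's axis in plan), its lower tip is through the strip's hole, and the carrier hangs from it, upright within 20 degrees, free of stand, rail and bench, and still but for a slight sway (under 80 mm/s and 0.8 rad/s) (x of hook_tip in the frame of carrier between 0.002 and 0.03 m and y of hook_tip in the frame of carrier between -0.008 and 0.008 m and z of hook_tip in the frame of carrier between 0.075 and 0.138 m and contact force between hook and rail above 0.5 N and contact force between hook and carrier above 0.5 N and contact force between carrier and stand below 0.02 N and contact force between carrier and rail below 0.02 N and x of hook_crown in the frame of rail between -0.012 and 0.012 m and z of hook_crown in the frame of rail above 0.25 m and height (world z) of carrier above 0.03 m and angle between carrier's own z axis and vertical below 0.35 rad and linear speed of each of carrier, hook below 0.08 m/s and angular speed of carrier below 0.8 rad/s); the robot touches nothing.
It fails at once if the hook presses the carrier or its strip with more than 10 N (contact force between hook and carrier above 10 N).
It fails at once if the gripper or arm touches the wet carrier (contact force between any of the fingers, the arm and carrier above 0.3 N).
It fails at once if the carrier is tipped over (angle between carrier's own z axis and vertical above 0.7 rad).
It fails at once if the jar, tape, mug or can is moved more than 20 mm (distance of any of jar, tape, mug, thinner from where it was at the start of the episode above 0.02 m).
It also fails if it takes over 72 s, if anything falls off the work surface, if the arm or the gripper's body presses on something with over 40 N, if the wrist force passes 120 N, or if a joint passes its speed limit or range.

## Working session

There is one attempt and no reset: what is moved stays moved. The work goes in short steps, Python scripts to look and compute and a tool call to move; the robot and the scene stay as the last step left them, time stands still between calls to the robot, and variables do not carry over. Pictures are saved under pics/ and viewed, about 8 in all and at most 12, crops included, and the job is handed in when it is done.

Besides the shell and the picture viewer there is one more tool, called after "Emit:" as name([rows], argument=value, ...), one row to a line, values as JSON. drive_tool: Moves the arm, as the interface text tells. Its arguments: {"type":"object","properties":{"plan":{"type":"array","items":{"type":"array"}}},"required":["plan"]}

```bash
mkdir -p pics; ls; cat > h.py <<'E'
import numpy as np, cv2, sys
from scipy.spatial.transform import Rotation as Ro
from plant import ctrl
def cal(n):
    c=ctrl.get_calibration(n); K=np.array([[c["fx"],0,c["cx"]],[0,c["fy"],c["cy"]],[0,0,1.]])
    return K,np.array(c["dist_coeffs"],float),np.array(c["R"],float),np.array(c["t"],float)
def ray(C,px):
    K,d,R,t=C; u=cv2.undistortPoints(np.array([[px]],float),K,d)[0,0]
    v=R.T@np.array([u[0],u[1],1]); return -R.T@t, v/np.linalg.norm(v)
def onz(C,px,z):
    o,v=ray(C,px); return o+v*(z-o[2])/v[2]
def tri(rays):
    A=0;b=0
    for o,v in rays:
        P=np.eye(3)-np.outer(v,v);A=A+P;b=b+P@o
    x=np.linalg.solve(A,b); return x,[np.linalg.norm((np.eye(3)-np.outer(v,v))@(x-o)) for o,v in rays]
def proj(C,X):
    K,d,R,t=C; return cv2.projectPoints(np.atleast_2d(np.array(X,float)),cv2.Rodrigues(R)[0],t,K,d)[0][:,0]
E
python3 - <<'E'
from h import *
np.set_printoptions(precision=4,suppress=True)
for n in ["side","top","wrist"]:
    im=ctrl.snapshot(n); cv2.imwrite(f"pics/a_{n}.png",im); C=cal(n)
    print(n,"cam at",-C[2].T@C[3],"fx",C[0][0,0],"fwd",C[2][2])
    for k in ["rail","hook","hook_grip","hook_tip","hook_crown","stand","carrier","carrier_top","strip_mid","jar","tape","mug","thinner"]:
        r=ctrl.landmark_of(n,k)
        print(k,[(np.round(x["pixel"],1).tolist(),round(x["confidence"],2)) for x in r[:4]])
o=ctrl.get_obs();print(o)
a=np.vstack([cv2.imread(f"pics/a_{n}.png") for n in ["side"]])
E
```

```text
pics
side cam at [-0.1949 -0.8684  1.0468] fx 534.3116511418068 fwd [ 0.5236  0.6006 -0.6043]
rail []
hook [([252.0, 187.0], 0.47)]
hook_grip [([252.1, 151.0], 0.75)]
hook_tip [([254.1, 181.7], 0.53)]
hook_crown [([251.9, 162.4], 0.55)]
stand [([307.2, 316.4], 0.62)]
carrier [([302.8, 309.4], 0.59), ([248.5, 353.0], 0.59)]
carrier_top [([310.1, 291.1], 0.97), ([249.6, 329.6], 0.89), ([309.7, 202.9], 0.25)]
strip_mid [([248.1, 320.0], 0.94), ([308.8, 279.1], 0.62), ([187.6, 181.6], 0.51)]
jar [([309.1, 202.2], 0.91)]
tape [([354.0, 230.4], 0.64)]
mug [([188.8, 181.9], 0.64)]
thinner [([313.6, 290.1], 0.59)]
top cam at [0.3191 0.0095 1.6546] fx 474.2357721909032 fwd [ 0.1334 -0.0132 -0.991 ]
rail [([329.9, 223.5], 0.54)]
hook [([229.6, 197.3], 0.44)]
hook_grip [([224.1, 190.1], 0.41)]
hook_tip [([231.8, 192.3], 0.38)]
hook_crown [([228.5, 191.8], 0.44)]
stand [([328.9, 228.9], 0.81), ([392.6, 219.1], 0.5)]
carrier [([328.9, 286.5], 0.65), ([324.6, 227.0], 0.53)]
carrier_top [([333.2, 287.6], 0.77), ([328.4, 227.9], 0.74)]
strip_mid [([337.5, 287.9], 0.54), ([329.3, 228.1], 0.49)]
jar [([232.2, 133.9], 0.81)]
tape [([281.7, 139.6], 0.69)]
mug [([127.5, 203.3], 0.7)]
thinner [([396.1, 219.2], 0.71), ([226.8, 194.0], 0.41)]
wrist cam at [ 0.1971 -0.649   0.3854] fx 329.0044556899742 fwd [ 0.2444  0.1027 -0.9642]
rail []
hook []
hook_grip []
hook_tip []
hook_crown []
stand []
carrier []
carrier_top []
strip_mid []
jar []
tape []
mug []
thinner []
{'clock': 2.1, 'joint_pos': array([-50.5855,  20.5441,   0.6813,   0.0009, -70.1364, -16.505 ]), 'qvel': array([ 0.0344,  0.0517,  0.0156, -0.0648,  0.0176,  0.0796]), 'tau': array([  0.0014, -58.2371,  29.3297,   7.0023,   0.0125,  -0.    ]), 'tool_pos': array([ 0.2627, -0.6217,  0.2266]), 'orientation': array([-120.2   ,   89.9989,  -97.2902]), 'force': array([ 0.5922, -0.8934,  0.1276]), 'moment': array([ 0.0006, -0.03  ,  0.0247]), 'opening': 0.0876286194798023}
```

```bash
python3 - <<'E'
import cv2
s=cv2.imread('pics/a_side.png');t=cv2.imread('pics/a_top.png')
cv2.imwrite('pics/b_side.png',cv2.resize(s[110:410,130:430],(600,600),interpolation=cv2.INTER_CUBIC))
cv2.imwrite('pics/b_top.png',cv2.resize(t[90:350,90:437],(800,600),interpolation=cv2.INTER_CUBIC))
E
```

```text
(no output)
```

View pics/b_side.png

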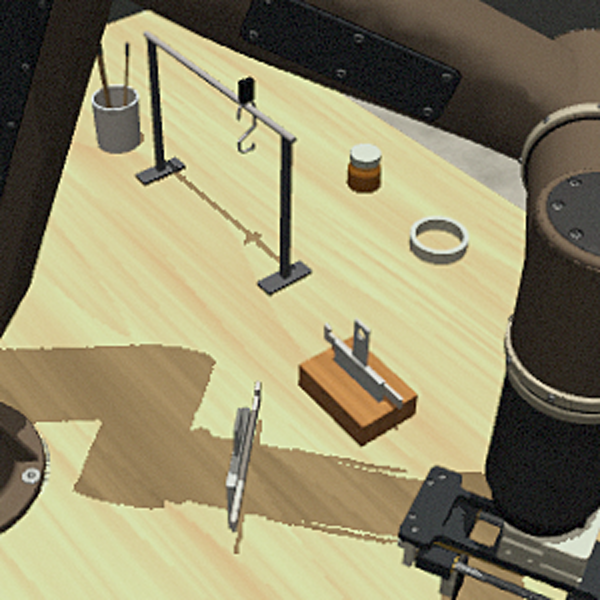

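View pics/b_top.png

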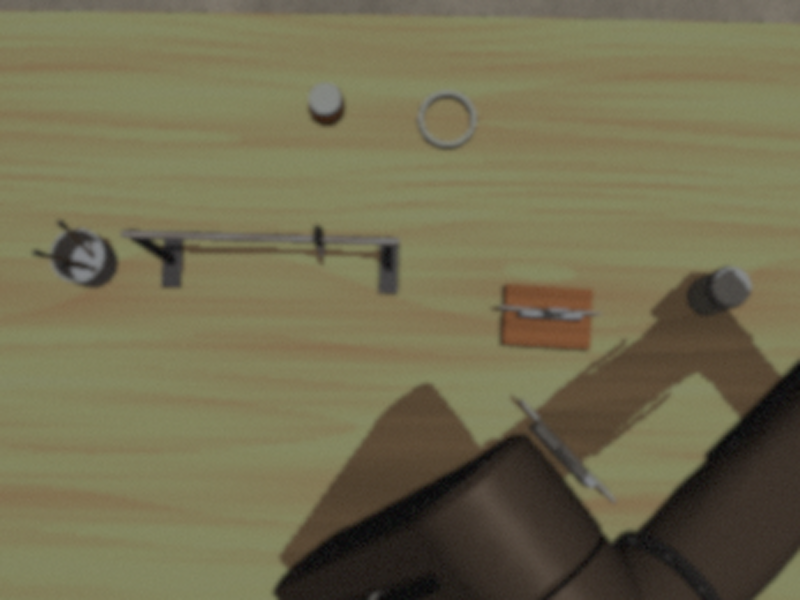

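```bash
python3 - <<'E'
from h import *
np.set_printoptions(precision=4,suppress=True)
T=cal("top");S=cal("side")
def p(n,a,b): x,e=tri([ray(S,a),ray(T,b)]);print(n,x,np.round(e,4))
p("barL",(204,128.5),(144.2,191)); p("barR",(275,179),(262.6,194.9))
for n,a in (("L",(204,128.5)),("R",(275,179))): print("side@.255",n,onz(S,a,.255))
for n,a in (("L",(144.2,191)),("R",(262.6,194.9))): print("top@.255",n,onz(T,a,.255))
p("grip",(252.1,151),(224.1,190.1)); p("tip",(254.1,181.7),(231.8,192.3)); p("crown",(251.9,162.4),(228.5,191.8))
p("ctop",(310.1,291.1),(328.4,227.9)); p("smid",(308.8,279.1),(329.3,228.1))
p("ctop2",(249.6,329.6),(333.2,287.6))
for b in ((398,242),): pass
# stand corners in top crop at z=.04
for c in [(502,284),(592,289),(589,350),(501,345)]:
    print("stand corner",onz(T,(90+c[0]*.43375,90+c[1]*.4333),.04))
# wing ends
for c in [(493,309),(597,314)]: print("wing top",onz(T,(90+c[0]*.43375,90+c[1]*.4333),.07))
E
```

```text
barL [0.5519 0.3629 0.2478] [0.0015 0.0015]
barR [0.5415 0.0077 0.2577] [0.0002 0.0002]
side@.255 L [0.5465 0.3511 0.255 ]
side@.255 R [0.5439 0.0107 0.255 ]
top@.255 L [0.5494 0.3619 0.255 ]
top@.255 R [0.5421 0.0076 0.255 ]
grip [0.5511 0.1198 0.2849] [0.0012 0.0012]
tip [0.555  0.1067 0.1899] [0.0052 0.0052]
crown [0.5481 0.111  0.2543] [0.0026 0.0026]
ctop [ 0.4661 -0.2179  0.0721] [0.0049 0.0049]
smid [ 0.4615 -0.2147  0.115 ] [0.0048 0.0048]
ctop2 [ 0.268  -0.2301  0.0857] [0.0041 0.0041]
stand corner [ 0.5153 -0.1486  0.04  ]
stand corner [ 0.5095 -0.2832  0.04  ]
stand corner [ 0.4185 -0.2778  0.04  ]
stand corner [ 0.4245 -0.1471  0.04  ]
wing top [ 0.4748 -0.1325  0.07  ]
wing top [ 0.4693 -0.2847  0.07  ]
```

```bash
cat >> h.py <<'E'
np.set_printoptions(precision=4,suppress=True)
def pose():
    o=ctrl.get_obs(); return np.array(o["tool_pos"]),Ro.from_euler("xyz",o["orientation"],degrees=True),o
def go(p,R):
    p0,R0,o=pose(); print("from",p0,"shift",np.round(R0.inv().apply(np.array(p)-p0),4),"turn",np.round((R0.inv()*R).as_rotvec(degrees=True),2))
def down(yaw=0,tilt=0):
    # tool x down, z away from/along; yaw about world z of camera-behind pose; tilt: tool points forward (+x) by tilt deg
    zc=ZC; B=np.array([[0,0,-zc],[0,-zc*-1*1.,0],[0,0,0]])
    x=np.array([0,0,-1.]); z=np.array([-1.,0,0])*zc; y=np.cross(z,x)
    M=Ro.from_matrix(np.c_[x,y,z]); return Ro.from_euler("z",yaw,degrees=True)*Ro.from_euler("y",-tilt,degrees=True)*M
ZC=1
E
sed -i '/zc=ZC; B=/s/; B=.*//' h.py
python3 - <<'E'
from h import *
p,R,o=pose(); C=cal("wrist"); cam=-C[2].T@C[3]
print(R.as_matrix()); print("cam in tool",R.inv().apply(cam-p)); print("cam axes in tool (cols x,y,z)\n",(R.inv().as_matrix()@C[2].T))
for zc in (1,-1):
    import h; h.ZC=zc; Rd=down(-2,25); print(Rd.as_matrix()); go([.40,-.25,.30],Rd)
    # camera and strip pixel
    K,d,_,_=C; A=R.inv().as_matrix()@C[2].T; ct=R.inv().apply(cam-p)
    for P in ([.40,-.25,.30],[.37,-.25,.29],[.36,-.23,.27]):
      cw=np.array(P)+Rd.apply(ct); Rc=(Rd.as_matrix()@A).T
      print(cw,proj((K,d,Rc,-Rc@cw),[[.467,-.215,.074],[.467,-.215,.111],[.467,-.215,.145]]))
E
```

```text
[[-0.     -0.3893  0.9211]
 [-0.      0.9211  0.3893]
 [-1.     -0.     -0.    ]]
cam in tool [-0.1588  0.0004 -0.071 ]
cam axes in tool (cols x,y,z)
 [[ 0.0008 -0.2651  0.9642]
 [ 1.      0.0012 -0.0005]
 [-0.0011  0.9642  0.2651]]
[[ 0.4224 -0.0349 -0.9058]
 [-0.0147 -0.9994  0.0316]
 [-0.9063  0.     -0.4226]]
from [ 0.2627 -0.6217  0.2266] shift [-0.0734  0.289   0.2712] turn [-151.83    7.43  -33.66]
[ 0.3973 -0.2503  0.4739] [[249.6273 209.0191]
 [246.6118 203.4543]
 [243.2642 197.2754]]
[ 0.3673 -0.2503  0.4639] [[248.4354 183.3904]
 [245.2642 175.1921]
 [241.7363 166.0696]]
[ 0.3573 -0.2303  0.4439] [[263.8263 170.2614]
 [262.1093 160.2611]
 [260.1806 149.0244]]
[[ 0.4224  0.0349  0.9058]
 [-0.0147  0.9994 -0.0316]
 [-0.9063 -0.      0.4226]]
from [ 0.2627 -0.6217  0.2266] shift [-0.0734  0.289   0.2712] turn [ 24.51 -24.6   -5.43]
[ 0.2686 -0.245   0.4139] [[311.6569 150.1674]
 [314.112  167.4578]
 [316.7315 185.9474]]
[ 0.2386 -0.245   0.4039] [[311.5766 176.0944]
 [313.9413 194.8306]
 [316.4503 214.7578]]
[ 0.2286 -0.225   0.3839] [[295.6737 193.1413]
 [296.8494 213.645 ]
 [298.1001 235.5155]]
```

```bash
sed -i 's/^ZC=1/ZC=-1/' h.py; cat >> h.py <<'E'
CT=np.array([-.1588,.0004,-.071]); AC=np.array([[.0008,-.2651,.9642],[1,.0012,-.0005],[-.0011,.9642,.2651]])
def predict(p,R,X):
    K,d,_,_=cal("wrist"); cw=np.array(p)+R.apply(CT); Rc=(R.as_matrix()@AC).T
    return cw,proj((K,d,Rc,-Rc@cw),X)
E
python3 - <<'E'
from h import *
T=cal("top"); print("can",onz(T,(404.5,215),.14))
X=np.array([[.467,-.215,.074],[.467,-.215,.111],[.467,-.215,.145]])
for yaw,tilt,dist in ((40,35,.27),(40,40,.25)):
    R=down(yaw,tilt); v=R.as_matrix()@AC@np.array([0,-.14,1]); v/=np.linalg.norm(v)
    p=X[1]-dist*v-R.apply(CT); print(yaw,tilt,"tcp",p); print(*predict(p,R,X)); go(p,R)
E
```

```text
can [ 0.5007 -0.4536  0.14  ]
40 35 tcp [ 0.442  -0.2363  0.221 ]
[ 0.3274 -0.3319  0.3104] [[280.1249 135.0873]
 [280.0728 163.5032]
 [280.0159 194.4821]]
from [ 0.2627 -0.6217  0.2266] shift [0.0056 0.2853 0.3152] turn [-16.55 -34.74   5.22]
40 40 tcp [ 0.446  -0.2329  0.2042]
[ 0.3259 -0.3332  0.2802] [[280.1314 129.905 ]
 [280.0735 163.5017]
 [280.0108 199.9065]]
from [ 0.2627 -0.6217  0.2266] shift [0.0224 0.2868 0.3202] turn [-16.39 -39.7    5.97]
```

```bash
python3 - <<'E'
from h import *
X=np.array([[.467,-.215,.074],[.467,-.215,.111],[.467,-.215,.145]])
R=down(40,45); v=R.as_matrix()@AC@np.array([0,-.1,1]); v/=np.linalg.norm(v)
p=X[1]-.25*v-R.apply(CT); print("tcp",p); print(*predict(p,R,X)); go(p,R)
E
```

```text
tcp [ 0.4354 -0.2418  0.1935]
[ 0.3107 -0.346   0.2556] [[280.1316 139.3456]
 [280.0722 176.6483]
 [280.0093 216.1776]]
from [ 0.2627 -0.6217  0.2266] shift [0.0331 0.2827 0.307 ] turn [-16.2  -44.66   6.71]
```

Emit:
drive_tool([
  [[0.02,0.283,0.307],[-16,-44.5,6.7],1],
  [[0.02,0.283,0.307],[-16,-44.5,6.7],1],
  [[0.02,0.283,0.307],[-16,-44.5,6.7],1],
  [[0.02,0.283,0.307],[-16,-44.5,6.7],1],
  [[0.02,0.283,0.307],[-16,-44.5,6.7],1],
  [[0.02,0.283,0.307],[-16,-44.5,6.7],1],
  [[0.02,0.283,0.307],[-16,-44.5,6.7],1],
  [[0.02,0.283,0.307],[-16,-44.5,6.7],1],
  [[0.02,0.283,0.307],[-16,-44.5,6.7],1],
  [[0.02,0.283,0.307],[-16,-44.5,6.7],1],
  [[0.02,0.283,0.307],[-16,-44.5,6.7],1],
  [[0.02,0.283,0.307],[-16,-44.5,6.7],1],
  [[0.02,0.283,0.307],[-16,-44.5,6.7],1],
  [[0.02,0.283,0.307],[-16,-44.5,6.7],1],
])

```text
clock: 3.27
tool_pos: [0.4353, -0.2424, 0.2067]
orientation: [0.1, 45.2, 39.9]
force: [-1.4, 0.5, -0.2]
opening: 0.0876
```

```bash
python3 - <<'E'
from h import *
p,R,o=pose(); C=cal("wrist"); im=ctrl.snapshot("wrist"); cv2.imwrite("pics/w1.png",im)
print(o["clock"],p,o["joint_pos"],o["force"]); 
for k in ["carrier_top","strip_mid"]:
    print(k,[(np.round(x["pixel"],1).tolist(),round(x["confidence"],2)) for x in ctrl.landmark_of("wrist",k)])
np.savez("w1.npz",*C)
cv2.imwrite("pics/w1f.png",cv2.flip(im,-1))
E
```

```text
3.2667 [ 0.4353 -0.2424  0.2067] [-45.2036   8.599  -15.2866 -48.3749 -69.962   14.0678] [-1.4335  0.4813 -0.2007]
carrier_top [([274.3, 129.5], 0.86)]
strip_mid [([275.8, 161.3], 0.63)]
```

View pics/w1.png

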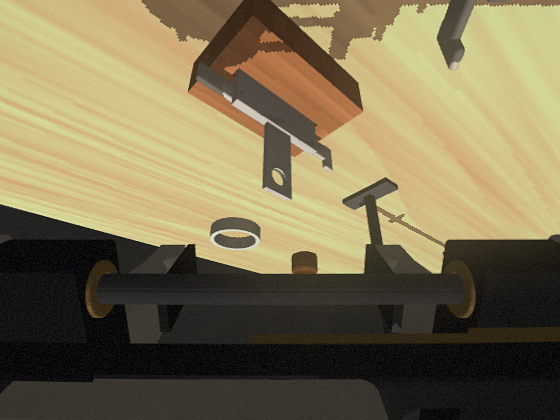

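Emit:
drive_tool([
  [[-0.01,0.08,0],[0,0,0],1],
  [[-0.01,0.08,0],[0,0,0],1],
  [[-0.01,0.08,0],[0,0,0],1],
  [[-0.01,0.08,0],[0,0,0],1],
  [[-0.01,0.08,0],[0,0,0],1],
])

```text
clock: 3.83
tool_pos: [0.3787, -0.1865, 0.2139]
orientation: [0.1, 45.2, 39.7]
force: [1.0, 0.3, -0.3]
opening: 0.0871
```

```bash
python3 - <<'E'
from h import *
p,R,o=pose(); C=cal("wrist"); im=ctrl.snapshot("wrist"); cv2.imwrite("pics/w2.png",im)
print(o["clock"],p,o["qvel"]); 
r={}
for k in ["carrier_top","strip_mid"]:
    r[k]=[(np.round(x["pixel"],1).tolist(),round(x["confidence"],2)) for x in ctrl.landmark_of("wrist",k)]; print(k,r[k])
np.savez("w2.npz",*C)
a=cv2.imread("pics/w1.png")[110:210,225:345]
x,y=map(int,r["strip_mid"][0][0]); x0,y0=max(x-60,0),max(y-50,0); b=im[y0:y0+100,x0:x0+120]; print("b origin",x0,y0)
cv2.imwrite("pics/w12.png",np.hstack([cv2.resize(q,(400,333),interpolation=cv2.INTER_CUBIC) for q in (a,b)]))
E
```

```text
3.8333 [ 0.3787 -0.1865  0.2139] [ 0.2818  1.4103  0.9104 -0.0047  0.0227 -0.0502]
carrier_top [([186.1, 126.5], 0.92)]
strip_mid [([179.3, 163.0], 0.61)]
b origin 119 113
```

View pics/w12.png

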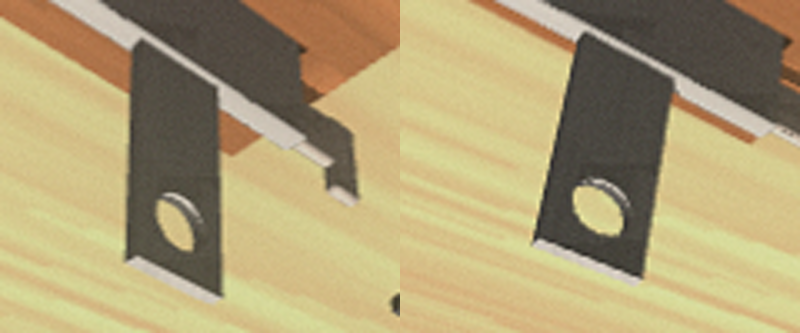

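```bash
python3 - <<'E'
from h import *
C1,C2=[[np.load(f)[k] for k in ("arr_0","arr_1","arr_2","arr_3")] for f in ("w1.npz","w2.npz")]
s=.3
def f(n,a,b):
    x,e=tri([ray(C1,(225+a[0]*s-.35,110+a[1]*s-.35)),ray(C2,(119+(b[0]-400)*s-.35,113+b[1]*s-.35))]); print(n,x,np.round(e,4)); return x
f("hole",(180,222),(601,207))
a=f("topA",(127,260),(534,241)); b=f("topB",(219,297),(641,278))
c=f("baseA",(135,38),(580,35)); d=f("baseB",(218,88),(672,80))
print("width",np.linalg.norm(a-b),np.linalg.norm(c-d),"mid top",(a+b)/2,"mid base",(c+d)/2)
x,e=tri([ray(C1,(274.3,129.5)),ray(C2,(186.1,126.5))]);print("ctop",x,e)
x,e=tri([ray(C1,(275.8,161.3)),ray(C2,(179.3,163.0))]);print("smid",x,e)
E
```

```text
hole [ 0.4682 -0.2157  0.1231] [0.0001 0.0001]
topA [ 0.4708 -0.2284  0.1373] [0.0002 0.0002]
topB [ 0.4704 -0.2022  0.1367] [0. 0.]
baseA [ 0.4695 -0.229   0.0741] [0.0006 0.0006]
baseB [ 0.4678 -0.2035  0.0762] [0.0003 0.0003]
width 0.026206315554748193 0.025589776852772923 mid top [ 0.4706 -0.2153  0.137 ] mid base [ 0.4687 -0.2162  0.0751]
ctop [ 0.4754 -0.2147  0.0676] [np.float64(0.0014094491605059086), np.float64(0.0014094491605058598)]
smid [ 0.4706 -0.2167  0.1092] [np.float64(0.0011029309952828084), np.float64(0.001102930995282853)]
```

```bash
python3 - <<'E'
from h import *
R=down(-1,0); p=[.548,.113,.365]; go(p,R); print(*predict(p,R,[[.548,.113,.285],[.558,.113,.19],[.547,.113,.255]]))
E
```

```text
from [ 0.3791 -0.1864  0.2134] shift [0.1192 0.1227 0.3345] turn [ 38.53  42.84 -16.02]
[0.477  0.1146 0.5238] [[279.7121 216.3849]
 [280.0387 199.6154]
 [279.7575 205.1171]]
```

Emit:
drive_tool([
  [[0.119,0.123,0.334],[38.5,42.8,-16],1],
  [[0.119,0.123,0.334],[38.5,42.8,-16],1],
  [[0.119,0.123,0.334],[38.5,42.8,-16],1],
  [[0.119,0.123,0.334],[38.5,42.8,-16],1],
  [[0.119,0.123,0.334],[38.5,42.8,-16],1],
  [[0.119,0.123,0.334],[38.5,42.8,-16],1],
  [[0.119,0.123,0.334],[38.5,42.8,-16],1],
  [[0.119,0.123,0.334],[38.5,42.8,-16],1],
  [[0.119,0.123,0.334],[38.5,42.8,-16],1],
  [[0.119,0.123,0.334],[38.5,42.8,-16],1],
  [[0.119,0.123,0.334],[38.5,42.8,-16],1],
  [[0.119,0.123,0.334],[38.5,42.8,-16],1],
  [[0.119,0.123,0.334],[38.5,42.8,-16],1],
  [[0.119,0.123,0.334],[38.5,42.8,-16],1],
])

```text
clock: 5.15
tool_pos: [0.5401, 0.1008, 0.3551]
orientation: [-140.1, 89.6, -141.3]
force: [0.7, -1.0, -0.1]
opening: 0.0876
```

```bash
python3 - <<'E'
from h import *
p,R,o=pose(); C=cal("wrist"); im=ctrl.snapshot("wrist"); cv2.imwrite("pics/w3.png",im)
print(o["clock"],p,o["orientation"],o["joint_pos"],o["force"]); np.savez("w3.npz",*C)
for k in ["hook_grip","hook_tip"]:
    print(k,[(np.round(x["pixel"],1).tolist(),round(x["confidence"],2),onz(C,x["pixel"],z)) for z in [.287 if k=="hook_grip" else .187] for x in ctrl.landmark_of("wrist",k)])
cv2.imwrite("pics/w3c.png",cv2.resize(im[150:290,180:380],(800,560),interpolation=cv2.INTER_CUBIC))
E
```

```text
5.15 [0.5401 0.1008 0.3551] [-140.0814   89.5656 -141.2648] [  31.0506    5.5773   -2.4391    0.0586  -82.4142 -122.2419] [ 0.6748 -0.9636 -0.1135]
hook_grip [([296.2, 229.9], 0.85, array([0.5465, 0.1125, 0.287 ]))]
hook_tip [([287.1, 209.8], 0.73, array([0.5582, 0.1072, 0.187 ]))]
```

View pics/w3c.png

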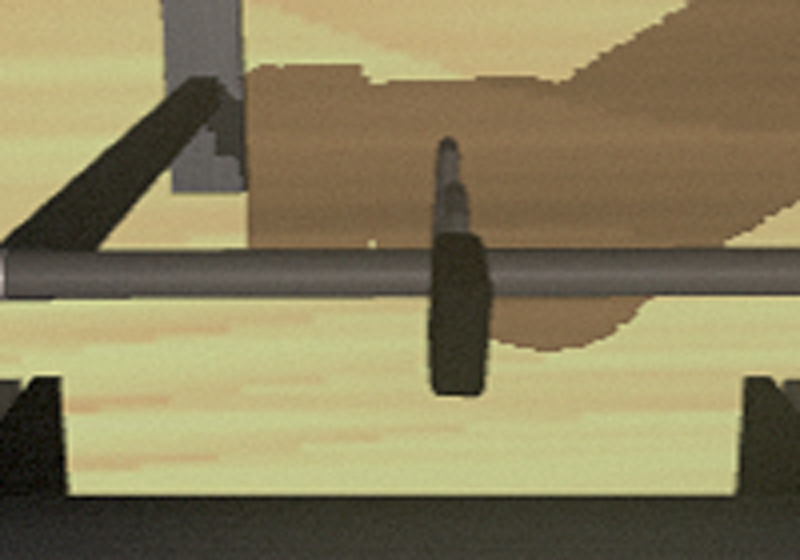

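```bash
python3 - <<'E'
from h import *
C=[np.load("w3.npz")[k] for k in ("arr_0","arr_1","arr_2","arr_3")]
q=lambda a:(180+a[0]/4-.4,150+a[1]/4-.4)
for n,a,z in (("bar",(200,274),.255),("bar",(700,271.5),.255),("barEndL",(0,272),.255),("gripL top",(432,392),.297),("gripR top",(485,392),.297),("tip",(449,140),.187)): print(n,onz(C,q(a),z))
p,R,o=pose();print(R.as_matrix(),p)
R=down(-1,0); 
for P in ([.5465,.1125,.290],[.5465,.1125,.271]): go(P,R)
E
```

```text
bar [0.5461 0.0591 0.255 ]
bar [0.5474 0.1618 0.255 ]
barEndL [0.5449 0.0178 0.255 ]
gripL top [0.5562 0.106  0.297 ]
gripR top [0.5563 0.1153 0.297 ]
tip [0.532  0.1124 0.187 ]
[[-0.0013  0.014   0.9999]
 [-0.0007  0.9999 -0.014 ]
 [-1.     -0.0007 -0.0013]] [0.5406 0.1008 0.3547]
from [0.5406 0.1008 0.3547] shift [0.0647 0.0118 0.0058] turn [ 0.2  -0.07  0.04]
from [0.5406 0.1008 0.3547] shift [0.0837 0.0118 0.0059] turn [ 0.2  -0.07  0.04]
```

Emit:
drive_tool([
  [[0.03,0.0105,0.0055],[0,0,0],1],
  [[0.06,0.0105,0.0055],[0,0,0],1],
  [[0.085,0.0105,0.0055],[0,0,0],1],
  [[0.085,0.0105,0.0055],[0,0,0],1],
  [[0.085,0.0105,0.0055],[0,0,0],1],
  [[0.085,0.0105,0.0055],[0,0,0],0],
  [[0.085,0.0105,0.0055],[0,0,0],0],
  [[0.085,0.0105,0.0055],[0,0,0],0],
  [[0.085,0.0105,0.0055],[0,0,0],0],
  [[0.085,0.0105,0.0055],[0,0,0],0],
  [[0.085,0.0105,0.0055],[0,0,0],0],
  [[0.085,0.0105,0.0055],[0,0,0],0],
  [[0.085,0.0105,0.0055],[0,0,0],0],
])

```text
clock: 6.38
tool_pos: [0.5461, 0.1113, 0.2698]
orientation: [-151.8, 89.9, -152.6]
force: [-0.4, -0.6, -0.6]
opening: 0.0397
```

Emit:
drive_tool([
  [[0,0,0],[0,0,0],0],
  [[0,0,0],[0,0,0],0],
  [[0,0,0],[0,0,0],0],
  [[0,0,0],[0,0,0],0],
  [[0,0,0],[0,0,0],0],
  [[0,0,0],[0,0,0],0],
  [[0,0,0],[0,0,0],0],
  [[0,0,0],[0,0,0],0],
  [[0,0,0],[0,0,0],0],
  [[0,0,0],[0,0,0],0],
])

```text
clock: 7.22
tool_pos: [0.5461, 0.1112, 0.2698]
orientation: [-152.4, 89.9, -153.2]
force: [0.1, -0.4, -0.3]
opening: 0.0093
```

Emit:
drive_tool([
  [[-0.008,0,0],[0,0,0],0],
  [[-0.016,0,0],[0,0,0],0],
  [[-0.024,0,0],[0,0,0],0],
  [[-0.0315,0,0],[0,0,0],0],
  [[-0.0315,0,0],[0,0,0],0],
  [[-0.0315,0,0],[0,0,0],0],
  [[-0.0315,0,0],[0,0,0],0],
  [[-0.0315,0,0.008],[0,0,0],0],
  [[-0.0315,0,0.02],[0,0,0],0],
  [[-0.0315,0,0.04],[0,0,0],0],
  [[-0.0315,0,0.06],[0,0,0],0],
  [[-0.0315,0,0.08],[0,0,0],0],
  [[-0.0315,0,0.08],[0,0,0],0],
  [[-0.0315,0,0.08],[0,0,0],0],
])

```text
clock: 8.38
tool_pos: [0.6274, 0.1098, 0.2993]
orientation: [-152.5, 89.8, -153.4]
force: [-0.7, -0.4, -1.1]
opening: 0.0098
```

```bash
python3 - <<'E'
from h import *
p,R,o=pose(); C=cal("wrist"); W=ctrl.snapshot("wrist"); S=ctrl.snapshot("side"); cv2.imwrite("pics/w4.png",W);cv2.imwrite("pics/s4.png",S)
print(o["clock"],p,o["opening"],o["force"]); print(R.as_matrix()); g=p-R.apply([.019-.004,0,0])*1; g=p+np.array([0,0,.017])
print("expected tip", g+np.array([.011,0,-.1]), "px wrist/side", proj(C,g+np.array([.011,0,-.1])), proj(cal("side"),g+np.array([.011,0,-.1])))
for c in ("wrist","side"):
  for k in ["hook_grip","hook_tip"]: print(c,k,[(np.round(x["pixel"],1).tolist(),round(x["confidence"],2)) for x in ctrl.landmark_of(c,k)])
u,v=map(int,proj(cal("side"),g-[0,0,.05])[0])
cv2.imwrite("pics/c4.png",np.hstack([cv2.resize(W[120:320,200:360],(400,500),interpolation=cv2.INTER_CUBIC),cv2.resize(S[v-50:v+50,u-40:u+40],(400,500),interpolation=cv2.INTER_CUBIC)])); print(u,v)
E
```

```text
8.3833 [0.6274 0.1098 0.2993] 0.009847378538468116 [-0.727  -0.3836 -1.0701]
[[-0.0036  0.015   0.9999]
 [-0.0018  0.9999 -0.015 ]
 [-1.     -0.0019 -0.0036]]
expected tip [0.6384 0.1098 0.2163] px wrist/side [[279.9084 229.3979]] [[278.2835 163.0593]]
wrist hook_grip [([282.3, 275.3], 0.6)]
wrist hook_tip [([278.2, 229.8], 0.68)]
side hook_grip [([275.7, 131.5], 0.47)]
side hook_tip [([281.0, 165.2], 0.69)]
275 149
```

View pics/c4.png

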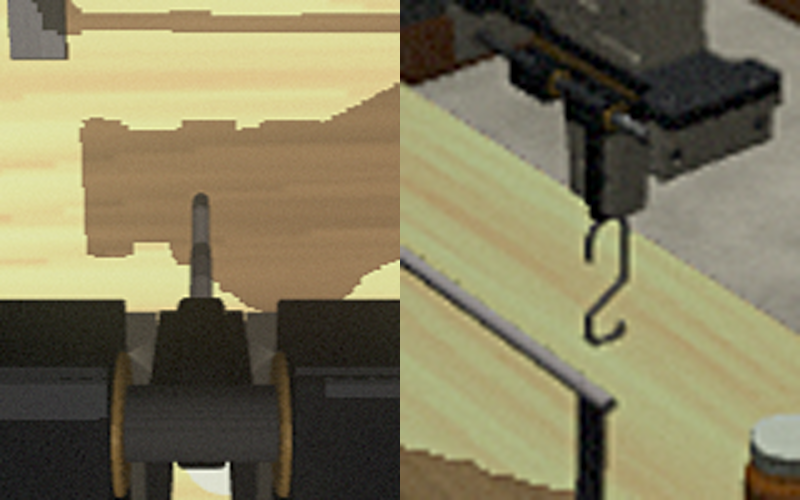

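Emit:
drive_tool([
  [[-0.03,0,0],[0,0,0],0],
  [[-0.06,0,0],[0,0,0],0],
  [[-0.09,0,0],[0,0,0],0],
  [[-0.12,-0.02,-0.012],[0,0,0],0],
  [[-0.12,-0.05,-0.03],[0,0,0],0],
  [[-0.12,-0.08,-0.048],[0,0,0],0],
  [[-0.12,-0.11,-0.066],[0,0,0],0],
  [[-0.12,-0.14,-0.084],[0,0,0],0],
  [[-0.12,-0.17,-0.102],[0,0,0],0],
  [[-0.12,-0.2,-0.12],[0,0,0],0],
  [[-0.12,-0.23,-0.138],[0,0,0],0],
  [[-0.12,-0.26,-0.156],[0,0,0],0],
  [[-0.12,-0.29,-0.174],[0,0,0],0],
  [[-0.12,-0.315,-0.19],[0,0,0],0],
  [[-0.12,-0.328,-0.199],[0,0,0],0],
  [[-0.12,-0.328,-0.199],[0,0,0],0],
  [[-0.12,-0.328,-0.199],[0,0,0],0],
])

```text
clock: 10.1
tool_pos: [0.4217, -0.2155, 0.4226]
orientation: [-19.6, 89.9, -20.5]
force: [0.4, 0.1, -0.3]
opening: 0.0098
```

```bash
python3 - <<'E'
from h import *
p,R,o=pose(); print(o["clock"],p,o["opening"],o["force"],o["joint_pos"]); print(R.as_matrix()); go([.422,-.2155,.245],down(-1.5,0))
E
```

```text
10.1 [ 0.4217 -0.2155  0.4226] 0.00984969189580941 [ 0.3718  0.1404 -0.2715] [ -3.1605  -2.9647  -2.8469   0.0199 -90.054  -87.7126]
[[ 0.0011  0.0152  0.9999]
 [-0.0004  0.9999 -0.0152]
 [-1.     -0.0004  0.0011]]
from [ 0.4217 -0.2155  0.4226] shift [0.1776 0.0001 0.0001] turn [0.63 0.06 0.02]
```

Emit:
drive_tool([
  [[0.03,0,0],[0.6,0,0],0],
  [[0.06,0,0],[0.6,0,0],0],
  [[0.09,0,0],[0.6,0,0],0],
  [[0.12,0,0],[0.6,0,0],0],
  [[0.15,0,0],[0.6,0,0],0],
  [[0.178,0,0],[0.6,0,0],0],
  [[0.178,0,0],[0.6,0,0],0],
  [[0.178,0,0],[0.6,0,0],0],
  [[0.178,0,0],[0.6,0,0],0],
])

```text
clock: 10.85
tool_pos: [0.4231, -0.2155, 0.2464]
orientation: [-23.7, 89.8, -25.1]
force: [0.3, -0.4, 0.6]
opening: 0.0098
```

```bash
python3 - <<'E'
from h import *
p,R,o=pose(); C=cal("wrist"); W=ctrl.snapshot("wrist"); S=ctrl.snapshot("side"); cv2.imwrite("pics/w5.png",W);cv2.imwrite("pics/s5.png",S)
print(o["clock"],p,o["opening"],o["force"]); tip=p+[.011,0,-.083]; hole=np.array([.469,-.2155,.1222])
cs=cal("side")
print("px tip wrist/side",proj(C,tip),proj(cs,tip),"hole",proj(C,hole),proj(cs,hole))
for c in ("wrist","side"):
  for k in ["hook_tip","carrier_top"]: print(c,k,[(np.round(x["pixel"],1).tolist(),round(x["confidence"],2)) for x in ctrl.landmark_of(c,k)])
u,v=map(int,proj(cs,hole)[0]); 
cv2.imwrite("pics/c5.png",np.hstack([cv2.resize(W[60:300,184:376],(400,500),interpolation=cv2.INTER_CUBIC),cv2.resize(S[v-50:v+30,u-32:u+32],(400,500),interpolation=cv2.INTER_CUBIC)])); print(u,v)
E
```

```text
10.85 [ 0.4231 -0.2155  0.2464] 0.009793932627513508 [ 0.2632 -0.436   0.6471]
px tip wrist/side [[280.0192 228.7666]] [[299.5179 270.313 ]] hole [[280.9875 250.0507]] [[309.4854 276.1156]]
wrist hook_tip [([275.5, 226.1], 0.82), ([499.6, 405.1], 0.56), ([278.7, 233.9], 0.3)]
wrist carrier_top [([255.0, 20.2], 0.76), ([280.5, 236.6], 0.64)]
side hook_tip [([300.6, 269.0], 0.64), ([314.8, 290.6], 0.34)]
side carrier_top [([247.1, 333.6], 0.79), ([309.5, 291.3], 0.6), ([188.6, 177.8], 0.3)]
309 276
```

View pics/c5.png

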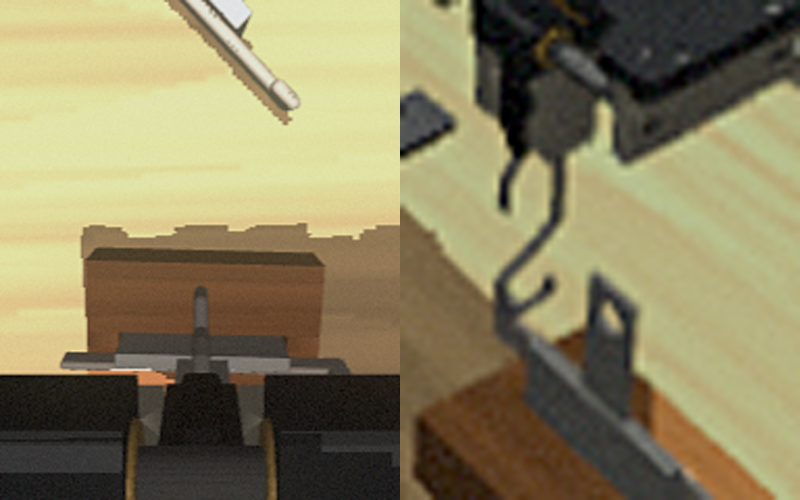

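Emit:
drive_tool([
  [[0.015,0,0],[0,0,0],0],
  [[0.03,0,0],[0,0,0],0],
  [[0.038,0,0],[0,0,0],0],
  [[0.038,0,0.006],[0,0,0],0],
  [[0.038,0,0.014],[0,0,0],0],
  [[0.038,0,0.022],[0,0,0],0],
  [[0.038,0,0.028],[0,0,0],0],
  [[0.038,0,0.028],[0,0,0],0],
  [[0.038,0,0.028],[0,0,0],0],
])

```text
clock: 11.9
tool_pos: [0.4509, -0.2164, 0.2077]
orientation: [-11.5, 89.8, -13.0]
force: [0.4, 0.2, -0.9]
opening: 0.0096
```

```bash
python3 - <<'E'
from h import *
p,R,o=pose(); print(o["clock"],p,o["force"],p+[.011,0,-.083])
S=ctrl.snapshot("side"); cv2.imwrite("pics/s6.png",S); tip=p+[.011,0,-.083]
print(R.as_matrix()[2])
cv2.imwrite("pics/c6.png",cv2.resize(S[250:310,280:340],(600,600),interpolation=cv2.INTER_CUBIC)); print(proj(cal("side"),[tip,[.469,-.2155,.1222],[.469,-.2155,.137]]))
E
```

```text
11.9 [ 0.4509 -0.2164  0.2077] [ 0.4331  0.1831 -0.9326] [ 0.4619 -0.2164  0.1247]
[-1.     -0.0005  0.0027]
[[307.6364 276.8845]
 [309.4854 276.1156]
 [309.8236 271.7857]]
```

View pics/c6.png

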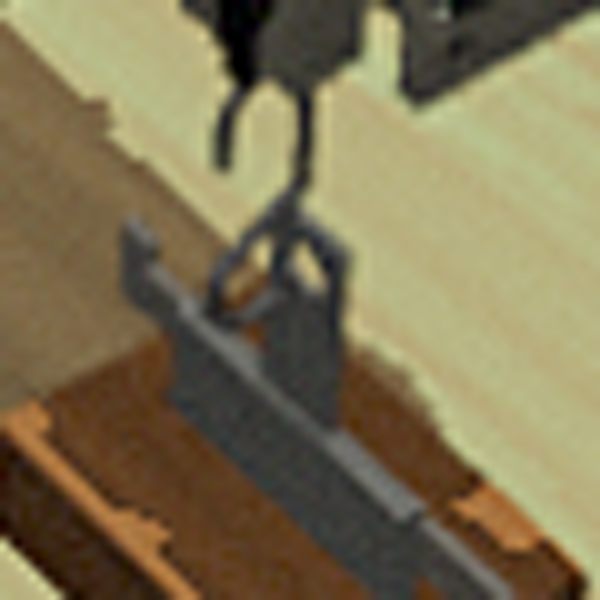

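Emit:
drive_tool([
  [[0.0003,0,0.001],[0,0,0],0],
  [[0.0003,0,0.002],[0,0,0],0],
  [[0.0003,0,0.003],[0,0,0],0],
  [[0.0003,0,0.004],[0,0,0],0],
  [[0.0003,0,0.005],[0,0,0],0],
  [[0.0003,0,0.006],[0,0,0],0],
  [[0.0003,0,0.006],[0,0,0],0],
])

```text
clock: 12.53
tool_pos: [0.4567, -0.2165, 0.2074]
orientation: [-10.5, 89.8, -12.0]
force: [0.1, -0.3, -0.3]
opening: 0.0095
```

Emit:
drive_tool([
  [[0,0,0.001],[0,0,0],0],
  [[0,0,0.002],[0,0,0],0],
  [[0,0,0.002],[0,0,0],0],
])

```text
clock: 12.78
tool_pos: [0.4589, -0.2166, 0.2074]
orientation: [-10.6, 89.8, -12.1]
force: [0.8, -0.0, -1.5]
opening: 0.0098
```

Emit:
drive_tool([
  [[0,0,0.001],[0,0,0],0],
  [[0,0,0.002],[0,0,0],0],
  [[0,0,0.002],[0,0,0],0],
])

```text
clock: 13.03
tool_pos: [0.4611, -0.2166, 0.2073]
orientation: [-12.1, 89.8, -13.5]
force: [-0.4, -0.1, -0.4]
opening: 0.0099
```

Emit:
drive_tool([
  [[0,0,0.001],[0,0,0],0],
  [[0,0,0.002],[0,0,0],0],
  [[0,0,0.003],[0,0,0],0],
  [[0,0,0.003],[0,0,0],0],
])

```text
clock: 13.37
tool_pos: [0.4643, -0.2167, 0.2073]
orientation: [-12.0, 89.8, -13.4]
force: [-0.2, 1.0, -0.2]
opening: 0.0097
```

Emit:
drive_tool([
  [[0,0,0.001],[0,0,0],0],
  [[0,0,0.002],[0,0,0],0],
  [[0,0,0.003],[0,0,0],0],
  [[0,0,0.003],[0,0,0],0],
])

```text
clock: 13.7
tool_pos: [0.4675, -0.2168, 0.2074]
orientation: [-13.6, 89.8, -15.0]
force: [-0.7, -0.1, -1.7]
opening: 0.0095
```

Emit:
drive_tool([
  [[0,0,0.001],[0,0,0],0],
  [[0,0,0.002],[0,0,0],0],
  [[0,0,0.003],[0,0,0],0],
  [[0,0,0.003],[0,0,0],0],
  [[0,0,0.003],[0,0,0],0],
])

```text
clock: 14.12
tool_pos: [0.4705, -0.2169, 0.2073]
orientation: [-13.4, 89.8, -14.8]
force: [0.5, 1.1, -0.7]
opening: 0.0096
```

```bash
python3 - <<'E'
from h import *
p,R,o=pose(); print(o["clock"],p,o["force"],p+[.011,0,-.083])
S=ctrl.snapshot("side"); cv2.imwrite("pics/s7.png",S)
cv2.imwrite("pics/c7.png",cv2.resize(S[250:310,280:340],(600,600),interpolation=cv2.INTER_CUBIC))
E
```

```text
14.1167 [ 0.4705 -0.2169  0.2073] [ 0.5082  1.1255 -0.6668] [ 0.4815 -0.2169  0.1243]
```

View pics/c7.png

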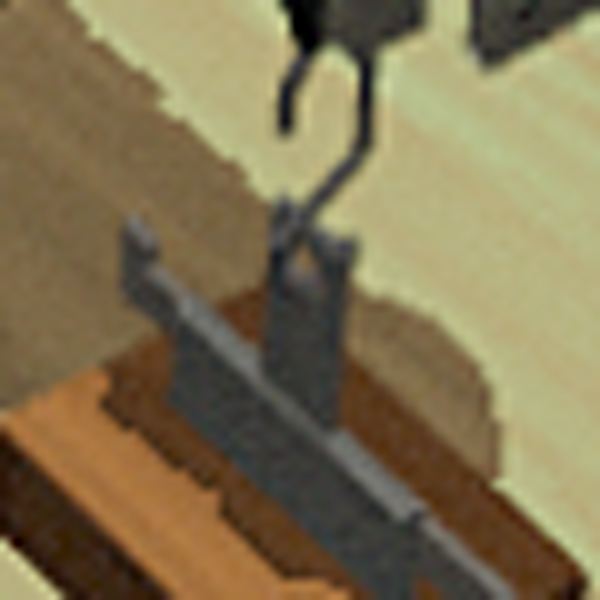

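Emit:
drive_tool([
  [[-0.002,0,0],[0,0,0],0],
  [[-0.004,0,0],[0,0,0],0],
  [[-0.006,0,0],[0,0,0],0],
  [[-0.0075,0,0],[0,0,0],0],
  [[-0.009,0,0],[0,0,0],0],
  [[-0.0105,0,0],[0,0,0],0],
  [[-0.012,0,0],[0,0,0],0],
  [[-0.0135,0,0],[0,0,0],0],
  [[-0.015,0,0],[0,0,0],0],
  [[-0.015,0,0],[0,0,0],0],
  [[-0.015,0,0],[0,0,0],0],
])

```text
clock: 15.08
tool_pos: [0.4705, -0.2168, 0.2223]
orientation: [-11.6, 89.8, -13.1]
force: [0.3, 0.2, -2.0]
opening: 0.0095
```

```bash
python3 - <<'E'
from h import *
p,R,o=pose(); print(o["clock"],p,o["force"],p+[.011,0,-.083])
S=ctrl.snapshot("side"); cv2.imwrite("pics/s8.png",S)
D=cv2.absdiff(S,cv2.imread("pics/s7.png")).max(2); print("diff in plate area",(D[275:312,293:335]>40).sum())
for k in ["carrier_top","hook_tip"]: print(k,[(np.round(x["pixel"],1).tolist(),round(x["confidence"],2)) for x in ctrl.landmark_of("side",k)])
f=[]
for i in range(6):
    ctrl.snapshot("wrist"); f.append(ctrl.get_obs()["force"])
print(np.mean(f,0))
E
```

```text
15.0833 [ 0.4705 -0.2168  0.2223] [ 0.2953  0.1604 -2.0068] [ 0.4815 -0.2168  0.1393]
diff in plate area 91
carrier_top [([310.5, 291.3], 0.95), ([247.9, 331.1], 0.74)]
hook_tip [([316.5, 268.9], 0.41)]
[-0.2921 -0.1496 -1.8464]
```

Emit:
drive_tool([
  [[-0.003,0,0],[0,0,0],0],
  [[-0.006,0,0],[0,0,0],0],
  [[-0.01,0,0],[0,0,0],0],
  [[-0.014,0,0],[0,0,0],0],
  [[-0.018,0,0],[0,0,0],0],
  [[-0.022,0,0],[0,0,0],0],
  [[-0.026,0,0],[0,0,0],0],
  [[-0.03,0,0],[0,0,0],0],
  [[-0.034,0,0],[0,0,0],0],
  [[-0.038,0,0],[0,0,0],0],
  [[-0.044,0,0],[0,0,0],0],
  [[-0.05,0,0],[0,0,0],0],
  [[-0.056,0,0],[0,0,0],0],
  [[-0.06,0,0],[0,0,0],0],
  [[-0.06,0,0],[0,0,0],0],
  [[-0.06,0,0],[0,0,0],0],
  [[-0.06,0,0],[0,0,0],0],
  [[-0.06,0,0],[0,0,0],0],
])

```text
clock: 17.03
tool_pos: [0.4701, -0.2168, 0.2819]
orientation: [-12.0, 89.9, -13.5]
force: [0.6, 0.1, -2.2]
opening: 0.0098
```

```bash
python3 - <<'E'
from h import *
p,R,o=pose(); print(o["clock"],p,o["force"],p+[.011,0,-.083])
S=ctrl.snapshot("side"); cv2.imwrite("pics/s9.png",S); ctrl.snapshot("wrist")
for k in ["carrier_top","hook_tip"]: print(k,[(np.round(x["pixel"],1).tolist(),round(x["confidence"],2)) for x in ctrl.landmark_of("side",k)])
cv2.imwrite("pics/c9.png",cv2.resize(S[190:320,250:380],(600,600),interpolation=cv2.INTER_CUBIC))
E
```

```text
17.0333 [ 0.4701 -0.2168  0.2819] [ 0.5987  0.1349 -2.2112] [ 0.4811 -0.2168  0.1989]
carrier_top [([247.1, 332.5], 0.73), ([314.7, 273.7], 0.57)]
hook_tip [([314.2, 253.2], 0.53)]
```

View pics/c9.png

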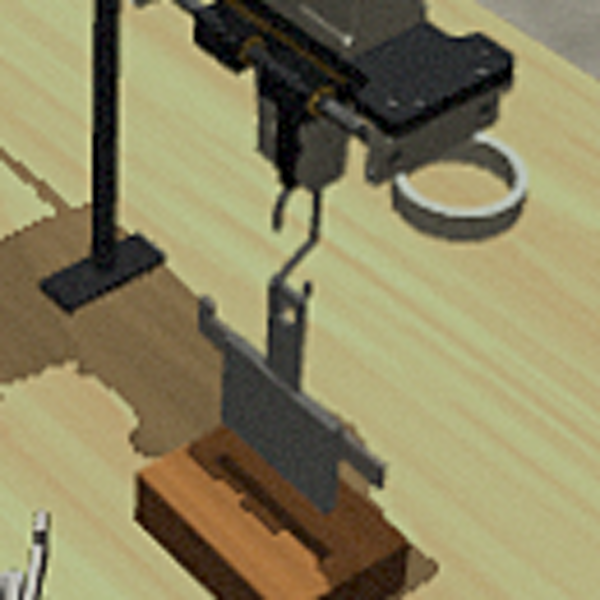

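Emit:
drive_tool([
  [[-0.004,0,0.002],[0,0,0],0],
  [[-0.008,0,0.006],[0,0,0],0],
  [[-0.012,0,0.012],[0,0,0],0],
  [[-0.016,0,0.02],[0,0,0],0],
  [[-0.02,0,0.03],[0,0,0],0],
  [[-0.022,0,0.041],[0,0,0],0],
  [[-0.022,0,0.052],[0,0,0],0],
  [[-0.022,0,0.063],[0,0,0],0],
  [[-0.022,0,0.074],[0,0,0],0],
  [[-0.022,0,0.085],[0,0,0],0],
  [[-0.022,0.002,0.096],[0,0,0],0],
  [[-0.022,0.006,0.107],[0,0,0],0],
  [[-0.022,0.012,0.118],[0,0,0],0],
  [[-0.022,0.019,0.128],[0,0,0],0],
  [[-0.022,0.027,0.137],[0,0,0],0],
  [[-0.022,0.036,0.145],[0,0,0],0],
  [[-0.022,0.046,0.152],[0,0,0],0],
  [[-0.022,0.057,0.157],[0,0,0],0],
  [[-0.022,0.069,0.16],[0,0,0],0],
  [[-0.022,0.081,0.162],[0,0,0],0],
])

```text
clock: 18.9
tool_pos: [0.6344, -0.1386, 0.3043]
orientation: [-13.8, 89.9, -15.3]
force: [0.5, -0.2, -1.7]
opening: 0.0097
```

```bash
python3 - <<'E'
from h import *
p,R,o=pose(); print(o["clock"],p,o["force"]); go([.635,.18,.303],down(-.9,0))
E
```

```text
18.9 [ 0.6344 -0.1386  0.3043] [ 0.5145 -0.1606 -1.7379]
from [ 0.6344 -0.1386  0.3043] shift [ 0.0011  0.3185 -0.0075] turn [-0.55  0.12  0.03]
```

Emit:
drive_tool([
  [[0.001,0.012,0],[0,0,0],0],
  [[0.001,0.025,0],[0,0,0],0],
  [[0.001,0.04,0],[0,0,0],0],
  [[0.001,0.057,-0.001],[0,0,0],0],
  [[0.001,0.075,-0.001],[0,0,0],0],
  [[0.001,0.094,-0.002],[0,0,0],0],
  [[0.001,0.113,-0.002],[-0.2,0,0],0],
  [[0.001,0.132,-0.003],[-0.2,0,0],0],
  [[0.001,0.151,-0.003],[-0.2,0,0],0],
  [[0.001,0.17,-0.004],[-0.3,0,0],0],
  [[0.001,0.189,-0.004],[-0.3,0,0],0],
  [[0.001,0.208,-0.005],[-0.4,0,0],0],
  [[0.001,0.227,-0.005],[-0.4,0,0],0],
  [[0.001,0.245,-0.006],[-0.5,0,0],0],
  [[0.001,0.262,-0.006],[-0.5,0,0],0],
  [[0.001,0.278,-0.007],[-0.5,0,0],0],
  [[0.001,0.292,-0.007],[-0.5,0,0],0],
  [[0.001,0.304,-0.0075],[-0.5,0,0],0],
  [[0.001,0.313,-0.0075],[-0.5,0,0],0],
  [[0.001,0.3185,-0.0075],[-0.5,0,0],0],
])

```text
clock: 20.57
tool_pos: [0.635, 0.1812, 0.303]
orientation: [-18.4, 89.9, -19.4]
force: [0.3, -0.1, -2.8]
opening: 0.0098
```

Emit:
drive_tool([
  [[0,0,0],[0,0,0],0],
  [[0,0,0],[0,0,0],0],
  [[0,0,0],[0,0,0],0],
  [[0,0,0],[0,0,0],0],
  [[0,0,0],[0,0,0],0],
  [[0,0,0],[0,0,0],0],
  [[0,0,0],[0,0,0],0],
  [[0,0,0],[0,0,0],0],
  [[0,0,0],[0,0,0],0],
  [[0,0,0],[0,0,0],0],
  [[0,0,0],[0,0,0],0],
  [[0,0,0],[0,0,0],0],
  [[0,0,0],[0,0,0],0],
  [[0,0,0],[0,0,0],0],
  [[0,0,0],[0,0,0],0],
  [[0,0,0],[0,0,0],0],
  [[0,0,0],[0,0,0],0],
  [[0,0,0],[0,0,0],0],
  [[0,0,0],[0,0,0],0],
  [[0,0,0],[0,0,0],0],
])

```text
clock: 22.23
tool_pos: [0.635, 0.1812, 0.303]
orientation: [-19.9, 89.9, -20.8]
force: [0.4, -0.4, -2.0]
opening: 0.0099
```

```bash
python3 - <<'E'
from h import *
p,R,o=pose(); print(o["clock"],p,o["force"],o["opening"]); C=cal("wrist");W=ctrl.snapshot("wrist");S=ctrl.snapshot("side"); cv2.imwrite("pics/w10.png",W);cv2.imwrite("pics/s10.png",S)
cs=cal("side"); tip=p+[.011,0,-.083]; u,v=map(int,proj(cs,tip)[0]); print(u,v)
# bar edges in wrist image
print("bar px",proj(C,[[.5465,.12,.255],[.548,.24,.255]]))
for k in ["hook_tip","hook_grip"]: print(k,[(np.round(x["pixel"],1).tolist(),round(x["confidence"],2)) for x in ctrl.landmark_of("side",k)], proj(cs,tip if k=="hook_tip" else p+[0,0,.017]))
go([.5475,.18,.302],down(-.9,0))
cv2.imwrite("pics/c10.png",np.hstack([cv2.resize(W[60:300,184:376],(400,500),interpolation=cv2.INTER_CUBIC),cv2.resize(S[v-55:v+45,u-40:u+40],(400,500),interpolation=cv2.INTER_CUBIC)]))
E
```

```text
22.2333 [0.635  0.1812 0.303 ] [ 0.3624 -0.4134 -2.0428] 0.009916309762582997
264 150
bar px [[174.4533  90.8926]
 [376.0468  90.2858]]
hook_tip [([261.3, 133.2], 0.63), ([186.5, 182.9], 0.52), ([307.6, 203.7], 0.48), ([265.5, 153.6], 0.39)] [[264.7964 150.7891]]
hook_grip [([260.3, 122.5], 0.67), ([266.4, 169.6], 0.6)] [[261.9034 121.9374]]
from [0.635  0.1812 0.303 ] shift [ 0.0008 -0.0026 -0.0875] turn [-0.02  0.11  0.03]
```

View pics/c10.png

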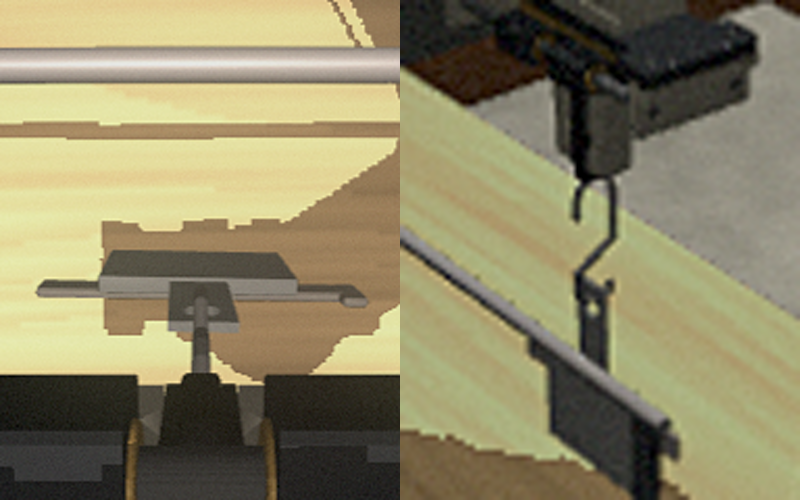

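Emit:
drive_tool([
  [[0.0015,-0.001,-0.003],[0,0,0],0],
  [[0.0015,-0.001,-0.008],[0,0,0],0],
  [[0.0015,-0.001,-0.014],[0,0,0],0],
  [[0.0015,-0.001,-0.021],[0,0,0],0],
  [[0.0015,-0.001,-0.028],[0,0,0],0],
  [[0.0015,-0.001,-0.035],[0,0,0],0],
  [[0.0015,-0.001,-0.042],[0,0,0],0],
  [[0.0015,-0.001,-0.049],[0,0,0],0],
  [[0.0015,-0.001,-0.056],[0,0,0],0],
  [[0.0015,-0.001,-0.063],[0,0,0],0],
  [[0.0015,-0.001,-0.069],[0,0,0],0],
  [[0.0015,-0.001,-0.074],[0,0,0],0],
  [[0.0015,-0.001,-0.079],[0,0,0],0],
  [[0.0015,-0.001,-0.083],[0,0,0],0],
  [[0.0015,-0.001,-0.086],[0,0,0],0],
  [[0.0015,-0.001,-0.0875],[0,0,0],0],
  [[0.0015,-0.001,-0.0875],[0,0,0],0],
  [[0.0015,-0.001,-0.0875],[0,0,0],0],
])

```text
clock: 23.93
tool_pos: [0.5476, 0.1816, 0.3013]
orientation: [-18.2, 89.9, -19.1]
force: [0.5, -0.0, -2.0]
opening: 0.0099
```

```bash
python3 - <<'E'
from h import *
p,R,o=pose(); print(o["clock"],p,o["force"],o["moment"],o["opening"]); S=ctrl.snapshot("side"); cv2.imwrite("pics/s11.png",S)
cs=cal("side"); u,v=map(int,proj(cs,p+[0,0,-.04])[0])
cv2.imwrite("pics/c11.png",cv2.resize(S[v-40:v+60,u-40:u+40],(480,600),interpolation=cv2.INTER_CUBIC))
E
```

```text
23.9333 [0.5476 0.1816 0.3013] [ 0.5399 -0.0369 -1.9817] [-0.0346 -0.0421  0.0099] 0.009946343393376121
```

View pics/c11.png

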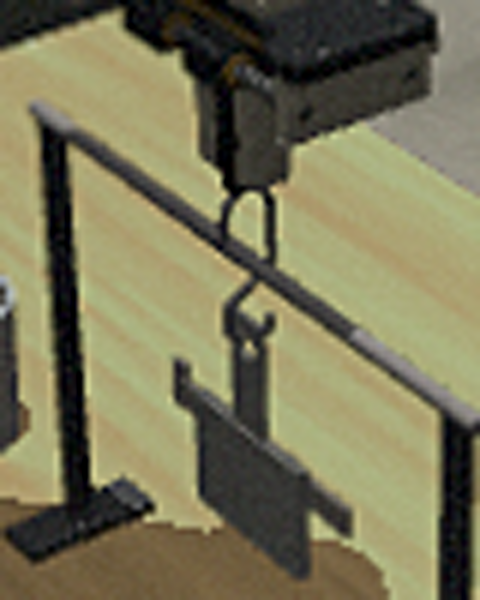

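Emit:
drive_tool([
  [[0.003,0,0],[0,0,0],0],
  [[0.007,0,0],[0,0,0],0],
  [[0.011,0,0],[0,0,0],0],
  [[0.015,0,0],[0,0,0],0],
  [[0.019,0,0],[0,0,0],0],
  [[0.023,0,0],[0,0,0],0],
  [[0.026,0,0],[0,0,0],0],
  [[0.028,0,0],[0,0,0],0],
  [[0.0295,0,0],[0,0,0],0],
  [[0.0305,0,0],[0,0,0],0],
  [[0.0305,0,0],[0,0,0],0],
  [[0.0305,0,0],[0,0,0],0],
  [[0.0305,0,0],[0,0,0],0],
  [[0.0305,0,0],[0,0,0],0],
])

```text
clock: 25.15
tool_pos: [0.5478, 0.1817, 0.2709]
orientation: [-14.2, 89.9, -15.1]
force: [0.2, 0.7, -1.6]
opening: 0.0099
```

```bash
python3 - <<'E'
from h import *
f=[]
for i in range(6): ctrl.snapshot("wrist"); p,R,o=pose(); f.append(o["force"])
print(o["clock"],p,np.mean(f,0))
E
```

```text
25.45 [0.5477 0.1816 0.2708] [ 0.0624  0.0331 -1.4872]
```

Emit:
drive_tool([
  [[0.0004,0,0],[0,0,0],0],
  [[0.0008,0,0],[0,0,0],0],
  [[0.001,0,0],[0,0,0],0],
  [[0.001,0,0],[0,0,0],0],
  [[0.001,0,0],[0,0,0],0],
])

```text
clock: 25.87
tool_pos: [0.5478, 0.1816, 0.2699]
orientation: [-17.7, 89.9, -18.6]
force: [-0.7, 0.1, -1.2]
opening: 0.0096
```

```bash
python3 - <<'E'
from h import *
f=[]
for i in range(6): ctrl.snapshot("wrist"); p,R,o=pose(); f.append(o["force"])
print(o["clock"],p,np.mean(f,0))
E
```

```text
26.1667 [0.5477 0.1816 0.2698] [-0.1081 -0.3415 -0.7767]
```

Emit:
drive_tool([
  [[0.0005,0,0],[0,0,0],0],
  [[0.001,0,0],[0,0,0],0],
  [[0.001,0,0],[0,0,0],0],
  [[0.001,0,0],[0,0,0],0],
])

```text
clock: 26.5
tool_pos: [0.5479, 0.1816, 0.2695]
orientation: [-7.6, 89.8, -8.5]
force: [-1.5, 0.0, 4.9]
opening: 0.0096
```

```bash
python3 - <<'E'
from h import *
f=[]
for i in range(6): ctrl.snapshot("wrist"); p,R,o=pose(); f.append(o["force"])
print(o["clock"],p,np.mean(f,0))
E
```

```text
26.8 [0.5479 0.1816 0.2694] [-2.0781 -0.2095  5.4401]
```

Emit:
drive_tool([
  [[-0.0003,0,-0.0005],[0,0,0],0],
  [[-0.0005,0,-0.0005],[0,0,0],0],
  [[-0.0005,0,-0.0005],[0,0,0],0],
  [[-0.0005,0,-0.0005],[0,0,0],0.15],
  [[-0.0005,0,-0.0005],[0,0,0],0.2],
  [[-0.0005,0,-0.0005],[0,0,0],0.25],
  [[-0.0005,0,-0.0005],[0,0,0],0.3],
  [[-0.0005,0,-0.0005],[0,0,0],0.4],
  [[-0.0005,0,-0.0005],[0,0,0],0.5],
  [[-0.0005,0,-0.0005],[0,0,0],0.5],
  [[-0.0005,0,-0.0005],[0,0,0],0.5],
  [[-0.0005,0,-0.0005],[0,0,0],0.5],
  [[-0.0005,0,-0.0005],[0,0,0],0.5],
])

```text
clock: 27.88
tool_pos: [0.5474, 0.1816, 0.27]
orientation: [-7.3, 89.8, -8.2]
force: [0.4, -0.6, 0.8]
opening: 0.0437
```

Released; raise straight up and let the sway die down.

Emit:
drive_tool([
  [[-0.015,0,0],[0,0,0],0.5],
  [[-0.035,0,0],[0,0,0],0.5],
  [[-0.06,0,0],[0,0,0],0.5],
  [[-0.09,0,0],[0,0,0],0.5],
  [[-0.12,0,0],[0,0,0],0.5],
  [[-0.15,0,0],[0,0,0],0.5],
  [[-0.15,0,0],[0,0,0],0.5],
  [[-0.15,0,0],[0,0,0],0.5],
  [[-0.15,0,0],[0,0,0],0.5],
  [[-0.15,0,0],[0,0,0],0.5],
  [[-0.15,0,0],[0,0,0],0.5],
  [[-0.15,0,0],[0,0,0],0.5],
  [[-0.15,0,0],[0,0,0],0.5],
  [[-0.15,0,0],[0,0,0],0.5],
  [[-0.15,0,0],[0,0,0],0.5],
  [[-0.15,0,0],[0,0,0],0.5],
])

```text
clock: 29.22
tool_pos: [0.547, 0.1817, 0.4199]
orientation: [-8.5, 89.8, -9.4]
force: [0.3, 0.3, 0.4]
opening: 0.0441
```

```bash
python3 - <<'E'
from h import *
ims=[]
for i in range(12): ims.append(ctrl.snapshot("side"))
S=ims[-1]; p,R,o=pose(); cs=cal("side"); u,v=map(int,proj(cs,[.548,.18,.2])[0]); b=[cv2.GaussianBlur(i[v-50:v+60,u-60:u+60],(3,3),0).astype(int) for i in ims]
print(o["clock"],p,o["force"],[int((abs(x-b[-1]).max(2)>30).sum()) for x in b])
W=ctrl.snapshot("wrist"); cv2.imwrite("pics/c12.png",np.hstack([cv2.resize(S[v-50:v+60,u-44:u+44],(400,500),interpolation=cv2.INTER_CUBIC),cv2.resize(W[100:340,184:376],(400,500))]))
E
```

```text
29.8167 [0.547  0.1817 0.4199] [ 0.5215 -0.0277 -0.0617] [0, 0, 0, 0, 0, 0, 0, 0, 0, 0, 0, 0]
```

```bash
python3 - <<'E'
from h import *
S=ctrl.snapshot("side");T=ctrl.snapshot("top");W=ctrl.snapshot("wrist"); C={n:cal(n) for n in ("side","top","wrist")}
tip=[.559,.1816,.187]; ct=[.552,.18,.187-.006+.0025-.0075-.048+.0]
for n in C:
  for k,X in (("hook_grip",[.548,.1816,.287]),("hook_crown",[.548,.1816,.26]),("hook_tip",tip),("carrier_top",[.555,.1816,.128])):
    print(n,k,proj(C[n],X)[0],[(np.round(x["pixel"],1).tolist(),round(x["confidence"],2)) for x in ctrl.landmark_of(n,k)[:3]])
# carrier shift between the picture held above and now
a=cv2.imread("pics/s11.png"); cs=C["side"]; u,v=map(int,proj(cs,[.552,.18,.15])[0]); t=a[v-22:v+8,u-14:u+14]
r=cv2.matchTemplate(S[v-40:v+50,u-40:u+40],t,cv2.TM_CCOEFF_NORMED); _,m,_,l=cv2.minMaxLoc(r); print("match",m,"shift",l[0]-26,l[1]-18,"expected",proj(cs,[.552,.18,.15])-proj(cs,[.552,.18,.1815]))
print(ctrl.get_obs()["clock"])
E
```

```text
side hook_grip [237.2342 141.6091] [([238.5, 140.2], 0.64)]
side hook_crown [237.4777 149.8997] [([237.2, 154.7], 0.47)]
side hook_tip [241.195  170.1922] [([239.3, 168.5], 0.43)]
side carrier_top [240.5615 187.2708] [([241.9, 192.6], 0.75), ([246.8, 332.8], 0.61)]
top hook_grip [203.0849 190.4155] [([282.3, 141.9], 0.52), ([199.9, 194.0], 0.38)]
top hook_crown [204.1803 191.9272] [([204.0, 192.8], 0.47)]
top hook_tip [207.045  192.2728] [([207.2, 190.9], 0.42)]
top carrier_top [209.0505 196.4373] [([332.9, 286.8], 0.78), ([208.3, 198.2], 0.71)]
wrist hook_grip [279.625  200.6342] [([280.9, 198.4], 0.68), ([281.1, 171.5], 0.25)]
wrist hook_crown [279.6943 194.0473] [([279.7, 197.9], 0.86)]
wrist hook_tip [279.9727 189.4998] [([277.1, 197.4], 0.5)]
wrist carrier_top [279.9946 177.7479] [([279.2, 171.3], 0.93)]
match 0.8528296947479248 shift 0 9 expected [[0.2622 8.9259]]
30.6167
```

```bash
python3 -c "
from plant import ctrl
print(ctrl.close_job())"
```

```text
the job is handed in; nothing more can be done
None
```

The carrier is hanging on the drying rail from the S-hook near the rail's middle. I handed the job in at about 31 s of the 72 s; no verdict is reported.

- **Hook:** I took it off the rail by its grip, raising it 31.5 mm and then moving it along +x.
- **Hole:** Two close wrist pictures put its centre at z ≈ 0.122 m. The tip went through in slow steps; measured force stayed at sensor noise, up to about 1.7 N. That counts as no noticeable push on the strip.
- **Lift and hang:** Raising the hook added about 1.3 N. I carried the carrier round the rail's end and hooked it on from the +x side. While setting it down, the hook pressed on the rail with about 5 N, so I backed off 0.5 mm before opening the fingers.

**Last checks:**
- The hook and carrier points in the three cameras were mostly within about 5 px of where they should be; the worst was about 8 px. In the top view, two first choices landed on other things, but the second choices matched.
- Template matching shows the carrier came down 9 px with the hook, as expected.
- Twelve side pictures in a row showed no movement above the noise.
- The gripper was about 150 mm above where it let go, with about zero force on it.

One check failed: I reached the viewer's limit of 12 pictures, so I did not see the final picture. The final state rests on the networks and measurements above. I also did not measure the jar, tape, mug and can again at the end.

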